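# Reverse the double-ended bending fork in its bench holder

### The job

The bending fork on the bench holder has snapped its middle prong at the end that faces out. Draw the comb keeper all the way back, swing the fork half a turn on its pin so that the sound end with three whole prongs faces out, then push the keeper fully home so that its fins lock between the prongs at the broken end. Leave the other things on the bench where they are.

Things in the scene. Friction and masses are not known exactly. Their poses are not given: they have to be found in the camera images.
- holder: Fixed grey pedestal, 36 mm high, 66 mm wide (y), from 30 mm in front of the pin to 145 mm behind it. Origin: on the pin's axis at bench height. -x is 'out' (roughly towards the robot), +x points back along the keeper's slide, z up. From x = 80 to 140 mm a foot plate 130 mm wide, with bolts up to 13 mm high, lies on the bench.
- pin_head (a point): Centre of the top of the pin's round flat head, 57.5 mm above the bench, 34 mm across. The pin goes through the fork's middle: the fork turns on it but cannot be lifted off.
- fork: Double-ended steel fork, about 0.6 kg, 130 x 66 x 15 mm, flat on the pedestal (36 to 51 mm above the bench). Origin: underside, centre, on the pin (1.5 mm loose fit). Own +x end: three whole prongs (sound); -x end: middle prong snapped. At the start its +x points along the holder's +x; it must end turned by half a turn, either way. Turns against friction (a few N at the prongs), stays where left.
- sound_tip (a point): Tip of the middle prong at the fork's sound end, 65 mm from the pin's axis, half-way up the fork. Both ends have prongs 14 mm wide with rounded tips, and two 12 mm gaps 32 mm deep (33 to 65 mm from the pin). The fork's corners sweep a radius of 71 mm.
- broken_stub (a point): End of the snapped middle prong at the fork's broken end, 40 mm from the pin's axis, half-way up the fork. The two outer prongs at this end are whole (65 mm from the pin).
- keeper (a joint): Slide of the steel comb keeper along the holder's x, in m: 0 = fully home, grows as drawn back from the pin to its stop at 0.044. Starts 0 to 0.003. About 2 N of friction; stays where left. Its two fins, 8 mm wide, round-tipped, at y = +-13 mm and level with the fork, reach to 40 mm from the pin when home, in the gaps between the prongs, locking the fork; beyond 0.034 they clear the swinging fork.
- keeper_handle (a point): Middle of the keeper's upright handle plate, 81 mm above the bench: 10 mm thick (along the slide), 44 mm wide, top 105 mm above the bench. It stands on a block 22 mm long, 52 mm wide, top 51 mm above the bench, between two guide rails whose tops are 44 mm above the bench. Keeper home, it is 80 mm behind the pin along the holder's +x. Push it from either face.
- spray_can_mid (a point): Bystander: spray can, 58 mm across, 125 mm high, standing; this point is at its middle. Leave it alone.
- tube: Bystander: offcut of square steel tube, 160 x 25 x 25 mm, lying on the bench to the left of the holder; origin at the centre of its underside, x along it. Leave it alone.
- hammer: Bystander: hammer lying on the bench, about 0.3 m long, its x along the handle towards the head. Leave it alone.
Things that resemble listed ones, but are neither listed nor needed, are in the scene too. Of the things like the holder, leave any that is orange, red or yellow; of the rest the larger one is meant.

How it is judged:
By the outcome, as a careful person would: the job done as asked, in the order asked, and still so for the second after the job is handed in, with the robot touching nothing.
It also fails if it takes over 58 s, if anything falls off the work surface, if the arm or the gripper's body presses on something with over 40 N, if the wrist force passes 120 N, or if a joint passes its speed limit or range.

### The arm

A 6-joint arm with a two-finger parallel gripper is mounted at the origin on the work surface. World frame = base frame: x ahead of the robot, y to its left, z up, the work surface at z = 0. Lengths are in m, angles in degrees, forces in N, time in s.
With the tool pointing down it reaches from about 0.3 to 0.775 m from the base axis. Payload 14.6 kg.
Tool frame: the origin (TCP) lies where the fingers leave the gripper's body, on its centre line; the fingertips stand 97 mm ahead of it and the grasp point (between the pads) lies 78 mm ahead of it; z points along the fingers, y is the line along which they close (so a half turn about z gives the same grasp; the last joint's range is limited). The gripper opens to 94 mm and grips with 3 to 60 N. Pads are 16 mm wide; open, the fingers measure 119 mm over their backs; the gripper's body (75 mm by 177 mm) begins 78 mm behind the grasp point.
Start: joints at [-68.675, 17.183, 87.147, -0, 75.671, -3.816], TCP at [0.234, -0.498, 0.303] pointing down, gripper open.
Joint ranges: [-173.82, 173.82], [-45.26, 126.66], [13.44, 144.39], [-59.66, 239.66], [0, 175.72], [-146.38, 146.38]. Speed limits (degrees/s): [127.2, 127.2, 147.25, 180, 180, 180].

### API

Orientations are given as [roll, pitch, yaw] about the fixed x, y, z axes, in that order (R = Rz(yaw) Ry(pitch) Rx(roll)).
In Python, from bench import read_state, optics, order gives the robot as it stands. The module is installed in compiled form; this text tells all that it offers.
- The arm moves only by the shell command python3 -m pendant 'ROWS' [OPENING] [FORCE]. ROWS is JSON, a list of rows, each a list of 2 entries, a list of its own where there are three numbers: the shift along the tool's x, y, z in mm, then the turn about the tool's z in degrees. In form: [[[tx, ty, tz], yaw], ...]. A call has exactly 10 rows; each row shifts and turns the commanded pose from where the row before left it, along the tool's axes as they then stand; what a row does not reach is not made up. A row lasts 1/10 s, in which the tool goes at most 50 mm and 8.59 degrees, less where a joint would pass 70% of its speed; a pose out of reach is approached as far as the arm can. A call is refused whole if a number of a shift passes 50 or a number of a turn 8.59, either way. A call with a gripper value outside its range is refused whole. OPENING is the closure in counts, from 0 (fully open) to 255 (shut), set as the call begins (- or left out, the last holds). The fingers move at their own pace and stop on an object; FORCE is the grip in N (left out, the last holds). Time passes only in rows, so rows that do not move let the fingers close, or fill a call up. It gives the time, the measured TCP pose, the force, the opening and the grip force at its end, in the units of the state.
- read_state(): the state, without advancing time (a new reading comes with each control period).
- optics.snapshot(name): name is "side" or "top" or "wrist"; returns (picture, depth): 384x512x3 uint8, red, green, blue; 384x512 float32, m along the optical axis (not along the pixel's ray), 0 where there is no reading.
- optics.camera_params(name): a dict with "intrinsics" (3x3 intrinsics, pixels), "k1" (the pictures are not rectified: a ray, as slopes to the right and down, at radius r is drawn at 1 + k1 r^2 times it, then the intrinsics apply), "camera_from_world" (4x4, takes a point from world to camera coordinates); the wrist camera has in their place "tool_from_camera" (4x4, takes a point from camera to tool coordinates, whose origin is the TCP and whose axes are the flange's). Camera axes: x right, y up, looking along -z (the intrinsics and any distortion apply to the point x, -y, -z); pixel columns grow to the right and rows downward; lengths in m; the calibration is good to about 2 mm. A picture is of the moment at which its call begins: read the wrist's pose just before it. camera_params takes no time and is no camera call.
- order.close_job(): hands the job in; it is judged then, once.
The state is a dict: "time": time; "joint_pos": joint angles; "joint_vel": joint speeds; "joint_torque": joint torques, N m; "eef_pos": TCP position; "ee_rot": TCP orientation; "ft_force": force on the tool from outside, world axes, zero at the start; "torque": the same for the moment, N m; "opening": finger opening in m; "grip_force": force on a finger pad.
Only numpy, scipy, OpenCV 4.12 (cv2) and the standard library are available. Lean on these libraries where they do the work, as an engineer would, in place of code of your own. Each camera call takes 0.05 s, during which the arm holds its last target. There are 200 camera calls.

## Working session

There is one attempt and no reset: what is moved stays moved. The work goes in short steps, Python scripts to look and compute and a shell command to move; the robot and the scene stay as the last step left them, time stands still between calls to the robot, and variables do not carry over. Pictures are saved under pics/ and viewed, at most 10 in all, crops included, and the job is handed in when it is done.

```bash
mkdir -p pics
cat > h.py <<'E'
import numpy as np, cv2, os
from bench import read_state, optics, order
def snap(n):
    p,d=optics.snapshot(n); np.savez(f'{n}.npz',p=p,d=d); return p,d
def pts(n,uv,d):
    c=optics.camera_params(n);K=np.array(c['intrinsics']);T=np.linalg.inv(np.array(c['camera_from_world']))
    x=cv2.undistortPoints(np.array(uv,float).reshape(-1,1,2),K,np.array([c['k1'],0,0,0.]))[:,0] if 0 else und(uv,K,c['k1'])
    d=np.asarray(d,float).reshape(-1,1)
    P=np.c_[x[:,:1],-x[:,1:],-np.ones(len(x))]*d
    return P@T[:3,:3].T+T[:3,3]
def und(uv,K,k1):
    return cv2.undistortPoints(np.array(uv,float).reshape(-1,1,2),K,np.array([k1,0,0,0.])).reshape(-1,2)
def plane(n,uv,z):
    a=pts(n,uv,np.ones(len(uv)));c=optics.camera_params(n);o=np.linalg.inv(np.array(c['camera_from_world']))[:3,3]
    return o+(a-o)*((z-o[2])/(a[:,2]-o[2]))[:,None]
E
python3 - <<'E'
from h import *
for n in('top','side'):
    p,d=snap(n);cv2.imwrite(f'pics/{n}0.png',p[:,:,::-1])
    c=optics.camera_params(n);print(c)
s=read_state();print(s)
E
```

```text
{'intrinsics': array([[426.44705511,   0.        , 258.90465448],
       [  0.        , 426.44705511, 192.41513374],
       [  0.        ,   0.        ,   1.        ]]), 'k1': -0.09520810415158054, 'camera_from_world': array([[-4.54028629e-03, -9.99988211e-01, -1.72137556e-03,
         1.58188478e-02],
       [ 9.95558586e-01, -4.68203293e-03,  9.40275527e-02,
        -5.43265530e-01],
       [-9.40345037e-02, -1.28681821e-03,  9.95568107e-01,
        -1.30277296e+00],
       [ 0.00000000e+00,  0.00000000e+00,  0.00000000e+00,
         1.00000000e+00]])}
{'intrinsics': array([[387.67988114,   0.        , 257.07055045],
       [  0.        , 387.67988114, 192.71396588],
       [  0.        ,   0.        ,   1.        ]]), 'k1': -0.06709176252197258, 'camera_from_world': array([[-0.99770601, -0.06629924, -0.01367943,  0.5152514 ],
       [ 0.04062431, -0.7480157 ,  0.66243654, -0.03438676],
       [-0.05415146,  0.6603612 ,  0.74899312, -1.05256048],
       [ 0.        ,  0.        ,  0.        ,  1.        ]])}
{'time': 0.1, 'joint_pos': array([-6.86738118e+01,  1.72123224e+01,  8.71750649e+01,  1.54048941e-05,
        7.56695645e+01, -3.81487465e+00]), 'joint_vel': array([ 0.05066296,  0.03520805, -0.05579419, -0.03953947,  0.02258949,
        0.04219052]), 'joint_torque': array([ 3.42035564e-03, -5.32637286e+01, -3.53281832e+01,  7.10439566e-02,
        2.34763155e-02, -3.85277815e-05]), 'eef_pos': array([ 0.23362777, -0.49777705,  0.30215658]), 'ee_rot': array([-1.79943175e+02, -3.80406057e-03,  2.51410571e+01]), 'ft_force': array([0.49542482, 0.0876016 , 1.24243499]), 'torque': array([-0.00476606,  0.05550191,  0.05393487]), 'grip_force': 0.0, 'opening': 0.09436695328410752}
```

View pics/top0.png

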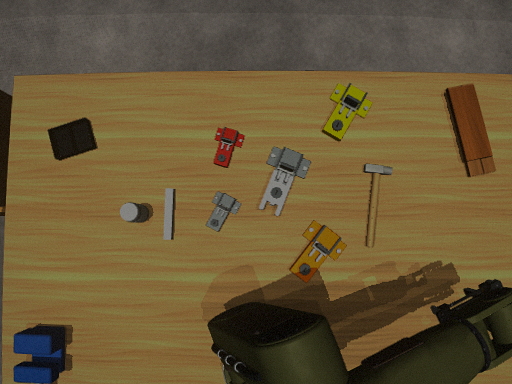

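View pics/side0.png

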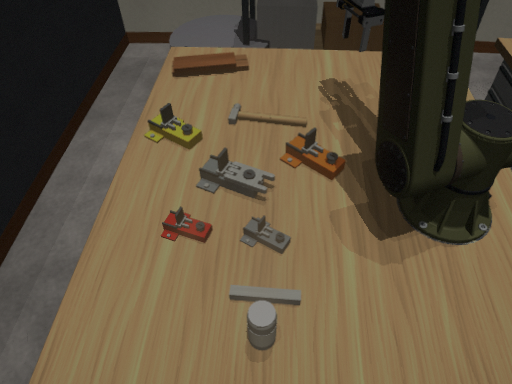

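The top view shows the holder candidates: large grey (285,180), small grey (223,211), red (229,146), yellow (347,110) and orange (318,250). The side view has the large grey at (237,177). Coloured ones are excluded and the larger grey is meant, so I choose (285,180) and check it in a close crop.

Run:
```python
from h import *
t=np.load('top.npz');s=np.load('side.npz')
a=cv2.resize(t['p'][138:223,245:325],None,fx=7,fy=7,interpolation=cv2.INTER_CUBIC)
b=cv2.resize(s['p'][140:205,190:285],None,fx=4,fy=4,interpolation=cv2.INTER_CUBIC)
cv2.imwrite('pics/crop.png',np.clip(a[:,:,::-1]*1.2,0,255).astype(np.uint8))
v,u=np.mgrid[138:223,245:325];uv=np.c_[u.ravel(),v.ravel()]
P=pts('top',uv,t['d'][v,u].ravel())
for lo,hi in((.09,.12),(.054,.062),(.046,.0535),(.03,.04)):
    m=(P[:,2]>lo)&(P[:,2]<hi);q=P[m]
    if len(q)>3: print(lo,hi,m.sum(),q.mean(0).round(4),cv2.minAreaRect((q[:,:2]*1000).astype(np.float32)))
```

```text
0.09 0.12 57 [ 0.6147 -0.0685  0.1038] ((615.4926147460938, -68.59992218017578), (43.43718719482422, 10.559720993041992), 66.03936767578125)
0.054 0.062 252 [ 0.5458 -0.041   0.0566] ((547.7905883789062, -40.80818176269531), (64.67324829101562, 145.75244140625), 67.9541244506836)
0.046 0.0535 538 [ 0.5577 -0.0448  0.0506] ((576.5061645507812, -52.594581604003906), (66.35138702392578, 206.92630004882812), 67.4693603515625)
0.03 0.04 293 [ 0.6374 -0.0775  0.0366] ((579.2799072265625, -50.874427795410156), (65.22079467773438, 207.0056610107422), 63.19548416137695)
```

View pics/crop.png

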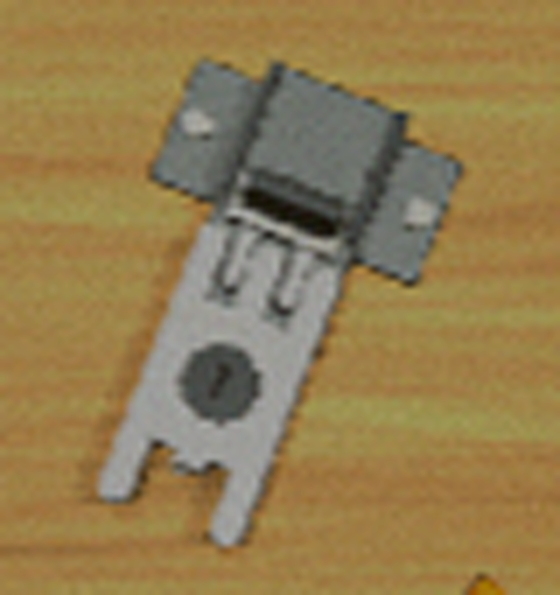

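The crop confirms it: pin at (219,382), broken end with two outer prongs facing out at lower left, dark handle plate at (290,208), keeper home with fins in the gaps.

Run:
```python
from h import *
t=np.load('top.npz');p=t['p'];d=t['d']
v,u=np.mgrid[138:223,245:325];uv=np.c_[u.ravel(),v.ravel()]
g=cv2.cvtColor(p,cv2.COLOR_RGB2GRAY)
w=np.hypot(u-276,v-192)<7.5
m=w&(g[v,u]<118);print(m.sum(),g[180:205,276])
c=[u[m].mean(),v[m].mean()];print(c); pin=plane('top',[c],.0575)[0];print(pin)
P=pts('top',uv,d[v,u].ravel());h=P[(P[:,2]>.09)][:,:2].mean(0)
e=h-pin[:2];print(h,np.linalg.norm(e),np.degrees(np.arctan2(e[1],e[0])))
# fork edges -> fork axis: bright pixels at fork height in holder coords
q=P[(P[:,2]>.046)&(P[:,2]<.0535)&(g[v,u].ravel()>130)]
for a in(-26,-25,-24,-23,-22,-21):
    r=np.radians(a);y=(q[:,:2]-pin[:2])@[-np.sin(r),np.cos(r)];x=(q[:,:2]-pin[:2])@[np.cos(r),np.sin(r)]
    print(a,np.percentile(y,[1,3,97,99]).round(4),np.percentile(x,[1,99]).round(4))
print([ (n,pts('top',[uvp],[d[uvp[1],uvp[0]]])[0].round(3)) for n,uvp in dict(can=(130,212),tube=(169,215),small=(223,211),orange=(318,250),hamh=(378,169),yellow=(347,110),red=(229,146)).items()])
```

```text
117 [ 97 116 134 127 129 133 133  67  59  57  41  45  34  49  55  68  65  64
  79 130 134 132 131 131  83]
[np.float64(275.95726495726495), np.float64(192.2991452991453)]
[ 0.54043123 -0.03857806  0.0575    ]
[ 0.55487863 -0.0441033 ] 0.01546788326834326 -20.928759157478957
-26 [-0.033  -0.0317  0.0311  0.0326] [-0.0575  0.0732]
-25 [-0.0323 -0.031   0.0303  0.0318] [-0.0578  0.0733]
-24 [-0.0315 -0.0305  0.0297  0.0311] [-0.0584  0.0735]
-23 [-0.0307 -0.0299  0.0296  0.0304] [-0.0589  0.0738]
-22 [-0.0304 -0.0297  0.0292  0.0301] [-0.0594  0.074 ]
-21 [-0.0304 -0.0295  0.0294  0.0301] [-0.0599  0.0742]
[('can', array([0.479, 0.386, 0.127])), ('tube', array([0.474, 0.294, 0.026])), ('small', array([0.485, 0.124, 0.035])), ('orange', array([ 0.365, -0.165,  0.052])), ('hamh', array([ 0.616, -0.363,  0.024])), ('yellow', array([ 0.803, -0.267,  0.038])), ('red', array([0.69 , 0.107, 0.029]))]
```

```bash
cat > go.py <<'E'
# python3 go.py x y z yaw : remaining shift in tool axes (mm), tool turn
import sys
from h import *
s=read_state();x,y,z,w=map(float,sys.argv[1:5])
a=np.radians(s['ee_rot'][2]);d=np.array([x,y,z])-s['eef_pos']*1000
print('t',s['time'],'pos',(s['eef_pos']*1000).round(1),'rot',s['ee_rot'].round(2),'F',s['ft_force'].round(1),'open',round(s['opening']*1000,1),'grip',round(s['grip_force'],1),'J6',s['joint_pos'][5].round(1))
R=cv2.Rodrigues(np.radians(np.array([0,0,s['ee_rot'][2]])))[0]@np.diag([1,-1,-1])
print('tool shift',(R.T@d).round(1),'tool turn',round(-(w-s['ee_rot'][2]),2))
E
python3 -m pendant '[[[0,0,0],-8.5],[[0,0,0],-8.5],[[0,0,0],-8.5],[[0,0,0],-8.5],[[0,0,0],-8.5],[[46,16,0],0],[[46,16,0],0],[[46,16,0],0],[[46,16,0],0],[[46,16,0],0]]' 0 20
python3 go.py 615.3 -68.6 163 68
```

```text
time: 1.1
eef_pos: [0.396, -0.3139, 0.3025]
ee_rot: [-180.0, -0.0, 67.6]
ft_force: [1.2, -1.3, 0.2]
opening: 0.0937
grip_force: 0.0
t 1.1 pos [ 396.  -313.9  302.5] rot [-1.7999e+02 -1.0000e-02  6.7630e+01] F [ 1.2 -1.3  0.2] open 93.7 grip 0.0 J6 -20.2
tool shift [310.3 109.4 139.5] tool turn -0.37
```

```bash
python3 -m pendant '[[[40,14,0],-0.37],[[40,14,0],0],[[40,14,0],0],[[40,14,0],0],[[40,14,0],0],[[40,14,10],0],[[40,14,15],0],[[20,8,20],0],[[0,0,15],0],[[0,0,0],0]]'
python3 go.py 615.3 -68.6 163 68
python3 - <<'E'
from h import *
s=read_state();p,d=snap('wrist');cv2.imwrite('pics/w1.png',p[:,:,::-1])
c=optics.camera_params('wrist');K=np.array(c['intrinsics']);T=np.array(c['tool_from_camera'])
v,u=np.mgrid[:384,:512];x=und(np.c_[u.ravel(),v.ravel()],K,c['k1']);D=d.ravel()[:,None].astype(float)
P=(np.c_[x[:,:1],-x[:,1:],-np.ones(len(x))]*D)@T[:3,:3].T+T[:3,3]
R=cv2.Rodrigues(np.radians(np.array([0,0,s['ee_rot'][2]])))[0]@np.diag([1,-1,-1])
W=P@R.T+s['eef_pos'];W[d.ravel()==0]=9;np.savez('w1.npz',W=W,p=p)
near=np.hypot(W[:,0]-.615,W[:,1]+.0686)<.045
q=W[near&(W[:,2]>.095)&(W[:,2]<.112)]
print(len(q),q[:,2].mean() if len(q) else 0,cv2.minAreaRect((q[:,:2]*1000).astype(np.float32)) if len(q) else 0)
g=p.astype(int).sum(2).ravel()
q=W[(np.hypot(W[:,0]-.5404,W[:,1]+.0386)<.03)&(W[:,2]>.0545)&(W[:,2]<.062)]
print(len(q),q[:,2].mean() if len(q) else 0,cv2.minAreaRect((q[:,:2]*1000).astype(np.float32)) if len(q) else 0)
E
```

```text
time: 2.1
eef_pos: [0.6051, -0.0773, 0.24]
ee_rot: [-179.7, 0.1, 68.0]
ft_force: [-0.1, 0.3, 0.0]
opening: 0.0939
grip_force: 0.0
t 2.1 pos [605.1 -77.3 240. ] rot [-1.7974e+02  6.0000e-02  6.8040e+01] F [-0.1  0.3  0. ] open 93.9 grip 0.0 J6 11.2
tool shift [11.9  6.2 77. ] tool turn 0.04
804 0.10459261873904904 ((615.6467895507812, -69.42845916748047), (43.45338439941406, 9.941718101501465), 67.0898666381836)
1149 0.05742610662515784 ((540.8834838867188, -38.590553283691406), (33.34616470336914, 32.87247848510742), 63.04576110839844)
```

View pics/w1.png

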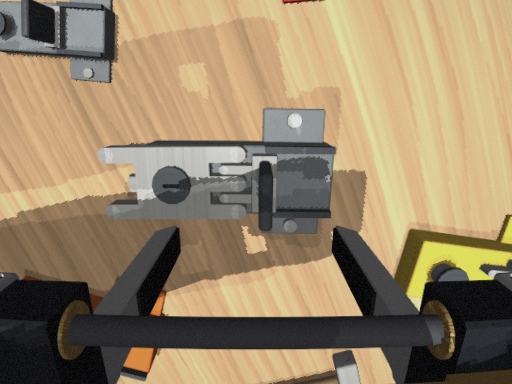

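The wrist view shows the large grey holder with its pin at (171,185) and its handle at (265,195). The measured handle is (615.6,-69.4) mm, the pin is (540.9,-38.6) mm and the holder yaw is about -22.5°. I'll descend and grip the handle.

```bash
python3 -m pendant '[[[6,3.5,0],0.5],[[5.3,3.2,0],0],[[0,0,15],0],[[0,0,15],0],[[0,0,15],0],[[0,0,15],0],[[0,0,12],0],[[0,0,5],0],[[0,0,0],0],[[0,0,0],0]]'
python3 go.py 615.6 -69.4 163 67.5
python3 -m pendant '[[[0,0,0],0],[[0,0,0],0],[[0,0,0],0],[[0,0,0],0],[[0,0,0],0],[[0,0,0],0],[[0,0,0],0],[[0,0,0],0],[[0,0,0],0],[[0,0,0],0]]' 255 20
python3 go.py 615.6 -69.4 163 67.5
```

```text
time: 3.15
eef_pos: [0.6167, -0.0694, 0.1661]
ee_rot: [180.0, -0.0, 67.5]
ft_force: [-0.6, 0.6, 0.8]
opening: 0.0938
grip_force: 0.0
t 3.15 pos [616.7 -69.4 166.1] rot [ 1.7996e+02 -1.0000e-02  6.7510e+01] F [-0.6  0.6  0.8] open 93.8 grip 0.0 J6 12.7
tool shift [-0.4 -1.   3.1] tool turn 0.01
time: 4.15
eef_pos: [0.6164, -0.0694, 0.1656]
ee_rot: [-180.0, -0.0, 67.5]
ft_force: [-0.7, -0.9, 1.4]
opening: 0.017
grip_force: 0.0
t 4.15 pos [616.4 -69.4 165.6] rot [-180.     -0.     67.51] F [-0.7 -0.9  1.4] open 17.0 grip 0.0 J6 12.7
tool shift [-0.3 -0.8  2.6] tool turn 0.01
```

```bash
python3 -m pendant '[[[0,0,0],0],[[0,0,0],0],[[0,0,0],0],[[0,4,0],0],[[0,6,0],0],[[0,7,0],0],[[0,7,0],0],[[0,7,0],0],[[0,6,0],0],[[0,3,0],0]]'
python3 go.py 657.3 -86 163 67.5
python3 -m pendant '[[[0,2,0],0],[[0,1,0],0],[[0,1,0],0],[[0,0.5,0],0],[[0,0.5,0],0],[[0,0.5,0],0],[[0,0.5,0],0],[[0,0,0],0],[[0,0,0],0],[[0,0,0],0]]'
python3 go.py 657.3 -86 163 67.5
```

```text
time: 5.15
eef_pos: [0.654, -0.085, 0.1657]
ee_rot: [180.0, -0.0, 67.5]
ft_force: [-2.6, -0.2, 2.2]
opening: 0.0096
grip_force: 20.0
t 5.15 pos [654.  -85.  165.7] rot [179.98  -0.    67.5 ] F [-2.6 -0.2  2.2] open 9.6 grip 20.0 J6 11.9
tool shift [0.3 3.5 2.7] tool turn 0.0
time: 6.15
eef_pos: [0.6561, -0.0856, 0.1655]
ee_rot: [-179.4, 0.1, 67.6]
ft_force: [-38.5, 10.6, 20.4]
opening: 0.0106
grip_force: 20.0
t 6.15 pos [656.1 -85.6 165.5] rot [-1.7935e+02  9.0000e-02  6.7550e+01] F [-38.5  10.6  20.4] open 10.6 grip 20.0 J6 11.8
tool shift [0.1 1.3 2.5] tool turn 0.05
```

```bash
python3 -m pendant '[[[0,-3,0],0],[[0,0,0],0],[[0,0,0],0],[[0,0,0],0],[[0,0,0],0],[[0,0,0],0],[[0,0,-15],0],[[0,0,-20],0],[[0,0,-20],0],[[0,-30,-5],0]]' 0
python3 -m pendant '[[[0,-40,0],0],[[0,-40,0],0],[[0,-40,0],0],[[0,-16,0],0],[[0,0,0],-8.5],[[0,0,0],-8.5],[[0,0,0],-8.5],[[0,0,0],-8.5],[[0,0,0],-8.5],[[0,0,0],-8.5]]'
python3 -m pendant '[[[0,0,0],-8.5],[[0,0,0],-8.5],[[0,0,0],-8.5],[[0,0,0],-8.5],[[0,0,0],-5],[[0,0,0],0],[[0,0,0],0],[[0,0,0],0],[[0,0,0],0],[[0,0,0],0]]'
python3 go.py 499.3 -21.4 140 157.5
python3 - <<'E'
from h import *
s=read_state();p,d=snap('wrist');cv2.imwrite('pics/w2.png',p[:,:,::-1])
p,d=snap('top')
v,u=np.mgrid[120:223,245:335]
P=pts('top',np.c_[u.ravel(),v.ravel()],d[v,u].ravel())
q=P[(P[:,2]>.095)&(P[:,2]<.115)&(P[:,0]>.6)];print(len(q),q.mean(0), np.dot(q.mean(0)[:2]-[.5409,-.0386],[.924,-.383]))
E
```

```text
time: 7.15
eef_pos: [0.63, -0.0752, 0.229]
ee_rot: [179.7, -0.1, 67.5]
ft_force: [0.0, 0.4, 0.2]
opening: 0.0866
grip_force: 0.0
time: 8.15
eef_pos: [0.503, -0.0224, 0.2269]
ee_rot: [179.9, 0.0, 118.9]
ft_force: [-0.3, 0.0, -0.9]
opening: 0.0938
grip_force: 0.0
time: 9.15
eef_pos: [0.5028, -0.0223, 0.2257]
ee_rot: [180.0, 0.0, 157.5]
ft_force: [0.2, 0.1, -1.2]
opening: 0.0937
grip_force: 0.0
t 9.15 pos [502.8 -22.3 225.7] rot [180.     0.   157.47] F [ 0.2  0.1 -1.2] open 93.7 grip 0.0 J6 -74.2
tool shift [ 3.6 -0.5 85.7] tool turn -0.03
55 [ 0.65416783 -0.08425568  0.10496443] 0.1221456036761201
```

View pics/w2.png

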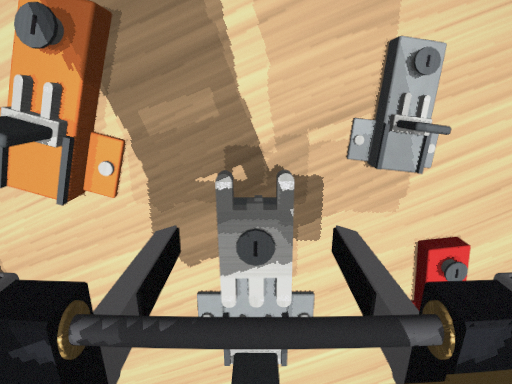

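The wrist view shows the broken end out at (255,190) with two whole outer prongs, centred between the fingers. The keeper is drawn back by about 43 mm (its stop held 40 N). I'll descend and close on the fork's sides.

```bash
python3 -m pendant '[[[3.6,-0.5,15],0],[[0,0,15],0],[[0,0,15],0],[[0,0,15],0],[[0,0,12],0],[[0,0,8],0],[[0,0,4],0],[[0,0,0],0],[[0,0,0],0],[[0,0,0],0]]'
python3 go.py 499.3 -21.4 140 157.5
```

```text
time: 10.25
eef_pos: [0.4995, -0.0214, 0.1422]
ee_rot: [180.0, 0.0, 157.5]
ft_force: [-1.4, -0.6, -0.5]
opening: 0.0938
grip_force: 0.0
t 10.25 pos [499.5 -21.4 142.2] rot [1.7999e+02 5.0000e-02 1.5751e+02] F [-1.4 -0.6 -0.5] open 93.8 grip 0.0 J6 -74.2
tool shift [ 0.2 -0.   2.2] tool turn 0.01
```

```bash
python3 -m pendant '[[[0,0,1.5],0],[[0,0,0],0],[[0,0,0],0],[[0,0,0],0],[[0,0,0],0],[[0,0,0],0],[[0,0,0],0],[[0,0,0],0],[[0,0,0],0],[[0,0,0],0]]' 255 15
python3 go.py 499.3 -21.4 140 157.5
```

```text
time: 11.25
eef_pos: [0.4992, -0.0214, 0.1402]
ee_rot: [-180.0, -0.0, 157.5]
ft_force: [-0.6, 0.2, 2.3]
opening: 0.0658
grip_force: 15.0
t 11.25 pos [499.2 -21.4 140.2] rot [-1.8000e+02 -1.0000e-02  1.5751e+02] F [-0.6  0.2  2.3] open 65.8 grip 15.0 J6 -74.2
tool shift [-0.   0.1  0.2] tool turn 0.01
```

```bash
python3 -m pendant '[[[-0.17,3.92,0],5],[[-0.17,3.92,0],5],[[-0.17,3.92,0],5],[[-0.17,3.92,0],5],[[-0.17,3.92,0],5],[[-0.17,3.92,0],5],[[-0.17,3.92,0],5],[[-0.17,3.92,0],5],[[-0.17,3.92,0],5],[[-0.17,3.92,0],5]]'
python3 - <<'E'
import numpy as np;a=np.radians(107.5);print(540.9+45*np.cos(a),-38.6+45*np.sin(a))
E
python3 go.py 527.4 4.3 140 107.5
```

```text
time: 12.25
eef_pos: [0.5275, 0.0043, 0.1402]
ee_rot: [180.0, 0.0, 107.3]
ft_force: [-0.8, -1.3, 1.7]
opening: 0.0658
grip_force: 15.0
527.3682390223076 4.317262783670209
t 12.25 pos [527.5   4.3 140.2] rot [1.7999e+02 2.0000e-02 1.0732e+02] F [-0.8 -1.3  1.7] open 65.8 grip 15.0 J6 -20.8
tool shift [ 0.1 -0.1  0.2] tool turn -0.18
```

Tracking is right and forces are low. I'll continue the swing.

```bash
R='' ; python3 -m pendant '[[[-0.17,3.92,0],5],[[-0.17,3.92,0],5],[[-0.17,3.92,0],5],[[-0.17,3.92,0],5],[[-0.17,3.92,0],5],[[-0.17,3.92,0],5],[[-0.17,3.92,0],5],[[-0.17,3.92,0],5],[[-0.17,3.92,0],5],[[-0.17,3.92,0],5]]'
python3 -m pendant '[[[-0.17,3.92,0],5],[[-0.17,3.92,0],5],[[-0.17,3.92,0],5],[[-0.17,3.92,0],5],[[-0.17,3.92,0],5],[[-0.17,3.92,0],5],[[-0.17,3.92,0],5],[[-0.17,3.92,0],5],[[-0.17,3.92,0],5],[[-0.17,3.92,0],5]]'
python3 go.py 582.5 -55.8 140 -22.5
```

```text
time: 13.25
eef_pos: [0.5651, -0.0007, 0.1402]
ee_rot: [180.0, 0.0, 57.3]
ft_force: [-0.8, -0.5, 2.1]
opening: 0.0658
grip_force: 15.0
time: 14.25
eef_pos: [0.5854, -0.0328, 0.1402]
ee_rot: [-180.0, 0.0, 7.3]
ft_force: [-2.8, 0.6, 3.7]
opening: 0.0656
grip_force: 15.0
t 14.25 pos [585.4 -32.8 140.2] rot [-1.7999e+02  2.0000e-02  7.3300e+00] F [-2.8  0.6  3.7] open 65.6 grip 15.0 J6 75.9
tool shift [-5.8 22.5  0.2] tool turn 29.83
```

```bash
python3 -m pendant '[[[-0.17,3.92,0],5],[[-0.17,3.92,0],5],[[-0.17,3.92,0],5],[[-0.17,3.92,0],5],[[-0.17,3.92,0],5],[[-0.17,3.92,0],5],[[0,0,0],0],[[0,0,0],0],[[0,0,0],0],[[0,0,0],0]]'
python3 go.py 582.5 -55.8 140 -22.5
```

```text
time: 15.25
eef_pos: [0.5824, -0.0557, 0.1402]
ee_rot: [180.0, 0.0, -22.4]
ft_force: [-4.7, -0.7, 4.5]
opening: 0.0656
grip_force: 15.0
t 15.25 pos [582.4 -55.7 140.2] rot [ 1.7999e+02  1.0000e-02 -2.2410e+01] F [-4.7 -0.7  4.5] open 65.6 grip 15.0 J6 103.4
tool shift [0.1 0.  0.2] tool turn 0.09
```

```bash
python3 -m pendant '[[[0,0,0],0],[[0,0,0],0],[[0,0,0],0],[[0,0,0],0],[[0,0,-10],0],[[0,0,-25],0],[[0,0,-30],0],[[0,0,-20],0],[[0,0,0],-8.5],[[0,0,0],-8.5]]' 0
python3 -m pendant '[[[0,0,0],-8.5],[[0,0,0],-8.5],[[0,0,0],-8.5],[[0,0,0],-8.5],[[0,0,0],-8.5],[[0,0,0],-8.5],[[0,0,0],-8.5],[[0,0,0],-8.5],[[0,0,0],-5],[[0,0,0],0]]'
python3 go.py 655.6 -85.8 163 67.5
python3 - <<'E'
from h import *
s=read_state();p,d=snap('wrist');cv2.imwrite('pics/w3.png',p[:,:,::-1])
c=optics.camera_params('wrist');K=np.array(c['intrinsics']);T=np.array(c['tool_from_camera'])
v,u=np.mgrid[:384,:512];x=und(np.c_[u.ravel(),v.ravel()],K,c['k1']);D=d.ravel()[:,None].astype(float)
P=(np.c_[x[:,:1],-x[:,1:],-np.ones(len(x))]*D)@T[:3,:3].T+T[:3,3]
R=cv2.Rodrigues(np.radians(np.array([0,0,s['ee_rot'][2]])))[0]@np.diag([1,-1,-1])
W=P@R.T+s['eef_pos'];W[d.ravel()==0]=9
def rect(m):q=W[m];print(len(q),q[:,2].mean(),cv2.minAreaRect((q[:,:2]*1000).astype(np.float32)))
rect((np.hypot(W[:,0]-.655,W[:,1]+.086)<.045)&(W[:,2]>.095)&(W[:,2]<.112))
rect((np.hypot(W[:,0]-.541,W[:,1]+.0386)<.075)&(W[:,2]>.048)&(W[:,2]<.0535))
E
```

```text
time: 16.25
eef_pos: [0.5826, -0.0558, 0.2267]
ee_rot: [180.0, -0.1, -5.2]
ft_force: [0.3, 0.6, -0.7]
opening: 0.0941
grip_force: 0.0
time: 17.25
eef_pos: [0.5825, -0.0558, 0.2259]
ee_rot: [180.0, -0.0, 67.6]
ft_force: [0.3, 1.1, -0.2]
opening: 0.094
grip_force: 0.0
t 17.25 pos [582.5 -55.8 225.9] rot [ 1.7996e+02 -1.0000e-02  6.7590e+01] F [ 0.3  1.1 -0.2] open 94.0 grip 0.0 J6 13.4
tool shift [ 0.2 79.  62.9] tool turn 0.09
861 0.10371211540822221 ((654.9002685546875, -83.6859130859375), (39.726295471191406, 10.547672271728516), 68.25674438476562)
7380 0.05134254379151705 ((541.1051635742188, -39.44408416748047), (66.85678100585938, 129.6655731201172), 67.86894226074219)
```

View pics/w3.png

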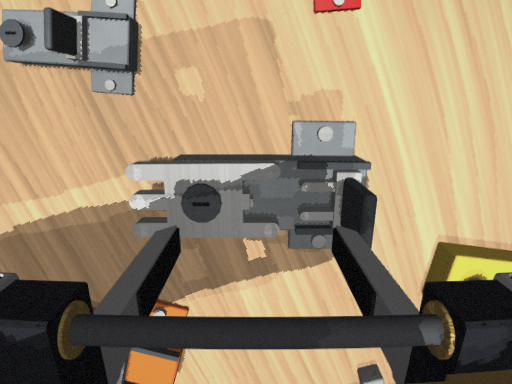

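The wrist view shows the three whole prongs facing out at (135,172), (137,201) and (140,229). The broken end faces the drawn-back fins at (315,200), and the fork is aligned (-22.1°). Next I'll grip the handle and push it home.

```bash
python3 -m pendant '[[[0,30,0],0],[[0,30,0],0],[[0,19,0],0],[[0,0,10],0],[[0,0,15],0],[[0,0,15],0],[[0,0,12],0],[[0,0,8],0],[[0,0,0],0],[[0,0,0],0]]'
python3 go.py 655.6 -85.8 165 67.5
python3 -m pendant '[[[0,0,0],0],[[0,0,0],0],[[0,0,0],0],[[0,0,0],0],[[0,0,0],0],[[0,0,0],0],[[0,0,0],0],[[0,0,0],0],[[0,0,0],0],[[0,0,0],0]]' 255 20
python3 -m pendant '[[[0,0,0],0],[[0,0,0],0],[[0,0,0],0],[[0,0,0],0],[[0,-3,0],0],[[0,-3,0],0],[[0,-3,0],0],[[0,-3,0],0],[[0,-3,0],0],[[0,-3,0],0]]'
python3 go.py 614.9 -69.1 165 67.5
```

```text
time: 18.3
eef_pos: [0.6554, -0.086, 0.1655]
ee_rot: [180.0, -0.0, 67.5]
ft_force: [-0.4, -0.3, 0.5]
opening: 0.0942
grip_force: 0.0
t 18.3 pos [655.4 -86.  165.5] rot [179.98  -0.    67.51] F [-0.4 -0.3  0.5] open 94.2 grip 0.0 J6 11.8
tool shift [0.2 0.1 0.5] tool turn 0.01
time: 19.3
eef_pos: [0.6554, -0.086, 0.1651]
ee_rot: [180.0, -0.0, 67.5]
ft_force: [0.5, 0.1, 0.1]
opening: 0.0177
grip_force: 0.0
time: 20.3
eef_pos: [0.6385, -0.079, 0.1651]
ee_rot: [180.0, -0.0, 67.5]
ft_force: [1.1, -0.2, -1.9]
opening: 0.01
grip_force: 20.0
t 20.3 pos [638.5 -79.  165.1] rot [179.99  -0.    67.51] F [ 1.1 -0.2 -1.9] open 10.0 grip 20.0 J6 12.2
tool shift [  0.1 -25.6   0.1] tool turn 0.01
```

```bash
python3 -m pendant '[[[0,-3,0],0],[[0,-3,0],0],[[0,-3,0],0],[[0,-3,0],0],[[0,-3,0],0],[[0,-3,0],0],[[0,-2,0],0],[[0,-2,0],0],[[0,-1,0],0],[[0,0,0],0]]'
python3 go.py 614.9 -69.1 165 67.5
python3 -m pendant '[[[0,-1,0],0],[[0,-1,0],0],[[0,-0.5,0],0],[[0,-0.5,0],0],[[0,-0.5,0],0],[[0,-0.5,0],0],[[0,0,0],0],[[0,0,0],0],[[0,0,0],0],[[0,0,0],0]]'
python3 go.py 614.9 -69.1 165 67.5
```

```text
time: 21.3
eef_pos: [0.6173, -0.0702, 0.1651]
ee_rot: [-180.0, 0.0, 67.5]
ft_force: [-0.0, 2.2, -0.8]
opening: 0.0096
grip_force: 20.0
t 21.3 pos [617.3 -70.2 165.1] rot [-179.97    0.     67.51] F [-0.   2.2 -0.8] open 9.6 grip 20.0 J6 12.6
tool shift [ 0.1 -2.6  0.1] tool turn 0.01
time: 22.3
eef_pos: [0.6139, -0.0688, 0.1651]
ee_rot: [180.0, -0.0, 67.5]
ft_force: [5.6, 0.4, -4.6]
opening: 0.0101
grip_force: 20.0
t 22.3 pos [613.9 -68.8 165.1] rot [179.99  -0.    67.51] F [ 5.6  0.4 -4.6] open 10.1 grip 20.0 J6 12.7
tool shift [0.1 1.  0.1] tool turn 0.01
```

```bash
python3 -m pendant '[[[0,-0.5,0],0],[[0,-0.5,0],0],[[0,-0.5,0],0],[[0,-0.5,0],0],[[0,-0.5,0],0],[[0,-0.5,0],0],[[0,0,0],0],[[0,0,0],0],[[0,0,0],0],[[0,0,0],0]]'
python3 go.py 614.9 -69.1 165 67.5
```

```text
time: 23.3
eef_pos: [0.6131, -0.0686, 0.1652]
ee_rot: [179.6, -0.1, 67.5]
ft_force: [30.8, -6.3, -18.6]
opening: 0.01
grip_force: 20.0
t 23.3 pos [613.1 -68.6 165.2] rot [ 1.7958e+02 -6.0000e-02  6.7490e+01] F [ 30.8  -6.3 -18.6] open 10.0 grip 20.0 J6 12.8
tool shift [0.2 1.9 0.2] tool turn -0.01
```

The keeper is against its home stop (31 N, full travel). I'll ease off, release, rise and look.

```bash
python3 -m pendant '[[[0,1.5,0],0],[[0,0,0],0],[[0,0,0],0],[[0,0,0],0],[[0,0,0],0],[[0,0,0],0],[[0,0,-15],0],[[0,0,-20],0],[[0,0,-20],0],[[0,0,-20],0]]' 0
python3 -m pendant '[[[-20,-5,0],0],[[-20,-5,0],0],[[0,0,0],0],[[0,0,0],0],[[0,0,0],0],[[0,0,0],0],[[0,0,0],0],[[0,0,0],0],[[0,0,0],0],[[0,0,0],0]]'
python3 - <<'E'
from h import *
s=read_state();p,d=snap('wrist');cv2.imwrite('pics/w4.png',p[:,:,::-1])
c=optics.camera_params('wrist');K=np.array(c['intrinsics']);T=np.array(c['tool_from_camera'])
v,u=np.mgrid[:384,:512];x=und(np.c_[u.ravel(),v.ravel()],K,c['k1']);D=d.ravel()[:,None].astype(float)
P=(np.c_[x[:,:1],-x[:,1:],-np.ones(len(x))]*D)@T[:3,:3].T+T[:3,3]
R=cv2.Rodrigues(np.radians(np.array([0,0,s['ee_rot'][2]])))[0]@np.diag([1,-1,-1])
W=P@R.T+s['eef_pos'];W[d.ravel()==0]=9
def rect(m):q=W[m];print(len(q),q[:,2].mean(),cv2.minAreaRect((q[:,:2]*1000).astype(np.float32)))
rect((np.hypot(W[:,0]-.615,W[:,1]+.069)<.045)&(W[:,2]>.095)&(W[:,2]<.112))
rect((np.hypot(W[:,0]-.541,W[:,1]+.0386)<.03)&(W[:,2]>.0545)&(W[:,2]<.062))
rect((np.hypot(W[:,0]-.541,W[:,1]+.0386)<.075)&(W[:,2]>.048)&(W[:,2]<.0535))
E
```

```text
time: 24.3
eef_pos: [0.6124, -0.0682, 0.2422]
ee_rot: [179.9, -0.0, 67.5]
ft_force: [-0.3, 0.0, -0.4]
opening: 0.0867
grip_force: 0.0
time: 25.3
eef_pos: [0.5879, -0.1013, 0.2401]
ee_rot: [-180.0, 0.0, 67.5]
ft_force: [0.7, 0.1, -1.0]
opening: 0.0934
grip_force: 0.0
890 0.10467117989685046 ((613.7265625, -69.1729965209961), (43.95475387573242, 9.967269897460938), 67.90337371826172)
1237 0.05773124192014309 ((540.239013671875, -38.97609329223633), (32.885009765625, 33.41487121582031), 52.56480407714844)
8445 0.051214581101566 ((544.9965209960938, -41.21062088012695), (66.10209655761719, 138.18653869628906), 67.56861877441406)
```

View pics/w4.png

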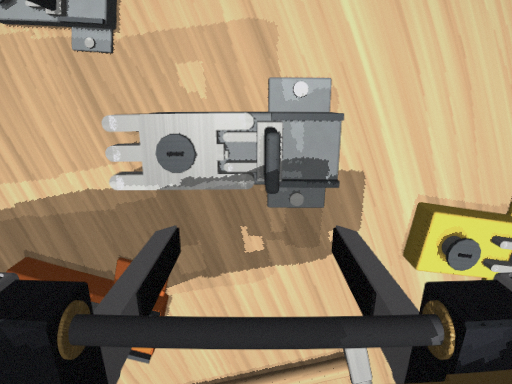

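The final view shows three whole prongs facing out (110,123)–(120,183) and the fins seated in the broken end's gaps (235,153). The handle is 79.5 mm from the pin, so the keeper is home. The gripper is clear, so I'm handing in.

```bash
python3 -c "
from bench import order
print(order.close_job())"
```

```text
the job is handed in; nothing more can be done
None
```

The job is handed in at about 25 s: I drew the keeper back to its stop, turned the fork half a turn so the sound end faces out, and pushed the keeper fully home with its fins between the prongs at the broken end; nothing else on the bench was touched.

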